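Shift the bottle roller into third

TASK

The gear lever of the bottle roller stands on the left side of its H-shaped gate. Push it gently with your fingertips, without gripping it, through neutral and across to the right side, then forward (away from the robot) into the third slot, marked with three dots, until it clicks fully home, and leave it there. Do not disturb the two bottles lying on the rollers, nor the eyepiece and the loupe standing beside the machine.

Things in the scene. Friction and masses are not known exactly. Their poses are not given: they have to be found in the camera images.
- bottle_roller: Bottle roller, fixed to the bench: grey base 240 (x) by 180 (y) mm, white gearbox in front (top z 98 mm), three rubber rollers behind. Origin: centre of its underside. x forward (away from the robot, toward the rollers), y left, z up; yawed up to 0.3 rad. Nothing of it but the lever is higher than 112 mm, bottles included. The H gate is a steel plate, 100 by 86 mm, on the gearbox.
- gate_middle (a point): Middle of the H gate, on the plate's top, 104 mm above the bench; at x -58 mm, y 0 of the bottle roller. Two slots along x, 14 mm to its left and 14 mm to its right, 14 mm wide and 66 mm long, are joined at mid-length (neutral) by a cross slot 16 mm wide. Dots by the ends: first = forward left, second = back left, third = forward right, fourth = back right. The stem moves only in these slots.
- third_slot (a point): Where the stem's axis passes the plate's top when the lever is home in third: forward end of the right slot, 104 mm above the bench. Three dots are engraved just beyond it.
- gear_lever: Gear lever: steel stem 10 mm thick with a tapered black grip, 72 mm tall, 28 mm thick in its upper half (17 to 22 mm lower down). Origin: on the axis in the grip, 25 mm below the grip's domed top, 47 mm above its lower end; z up along the lever. Upright, the grip spans 128 to 200 mm above the bench. It may be pushed with up to about 25 N.
- lever_pivot (a point): The point about which the lever tilts both ways: under the gate's middle, 20 mm above the bench, 155 mm from the lever's origin along the lever.
- gear_select (a joint): Sideways tilt of the lever, rad: -0.175 = left slot, +0.175 = right slot (toward -y of the bottle roller). It can change only in neutral. Stays where it is left by friction (1 to 2 N at the grip).
- gear_shift (a joint): Fore-aft tilt, rad: 0 neutral, +0.315 fully forward (first, third), -0.315 fully back (second, fourth). A spring detent holds it at 0 and at both ends: about 4 N at the grip moves it out of neutral, 5 N out of an end. Beyond about 0.19 it clicks home by itself; below 0.15 it springs back to neutral. It starts anywhere in the left slot, mostly at a detent, settling within 0.5 s.
- mixing_bottle_far: Loose brown dropper bottle, 33 mm thick, 82 mm long, lying across the machine (along its y) between the middle and the far roller. Origin: centre of its base; z axis toward the cap.
- mixing_bottle_near: Loose smaller brown bottle, 31 mm thick, 72 mm long, lying likewise between the near and the middle roller. Origin: centre of its base; z axis toward the cap.
- spare_eyepiece: Loose black eyepiece, 36 mm round, 47 mm tall, standing on the thin lens cloth right of the machine. Origin: centre of its underside.
- loupe: Loose black watch loupe, 39 mm round, 31 mm tall, standing on the thin lens cloth right of the machine. Origin: centre of its underside.

How it is judged (in metres and radians):
On the way, in this order (a step that is already met when the one before it is completed fails the run):
1. the lever is across on the right side of the gate, in neutral (value of joint gear_select above 0.13 rad and value of joint gear_shift between -0.12 and 0.12 rad), for 0.1 s.
2. the lever is forward in the third slot (value of joint gear_select above 0.13 rad and value of joint gear_shift above 0.28 rad), for 0.2 s.
At the end, for the whole second after the job is handed in: The lever rests in the right slot (gear_select above 0.13 rad), forward in the third slot (gear_shift above 0.29 of 0.315 rad), at rest (value of joint gear_select above 0.13 rad and value of joint gear_shift above 0.29 rad and velocity of joint gear_shift between -0.05 and 0.05 rad/s); the robot touches nothing.
It fails at once if a bottle on the rollers is moved by more than 20 mm or lifted (distance of any of mixing_bottle_far, mixing_bottle_near from where it was at the start of the episode above 0.02 m).
It fails at once if the eyepiece or the loupe is moved by more than 20 mm or tipped (distance of any of spare_eyepiece, loupe from where it was at the start of the episode above 0.02 m or angle between any of spare_eyepiece, loupe's own z axis and vertical above 0.4 rad).
It fails at once if the lever's grip is pinched: fingers press on two opposite flanks of it at once ((contact force between the fingers and gear_lever_c1 above 1.5 N and contact force between the fingers and gear_lever_c2 above 1.5 N) or (contact force between the fingers and gear_lever_c3 above 1.5 N and contact force between the fingers and gear_lever_c4 above 1.5 N)).
It fails at once if the lever is forced: pushed with more than 45 N (contact force between the arm and gear_lever above 45 N).
It also fails if it takes over 64 s, if anything falls off the work surface, if the arm or the gripper's body presses on something with over 40 N, if the wrist force passes 120 N, or if a joint passes its speed limit or range.

ROBOT

A 6-joint arm with a two-finger parallel gripper is mounted at the origin on a cart in front of the work surface, level with it; the furniture and walls round the work are solid. World frame = base frame: x ahead of the robot, y to its left, z up, the work surface at z = 0. Lengths are in mm, angles in rad, forces in N, time in s.
With the tool pointing down it reaches from about 350 to 775 mm from the base axis. Payload 7.3 kg.
Tool frame: the origin (TCP) lies on the centre line of the jaws, within the pads' length; the fingertips stand 17 mm ahead of it and the grasp point (between the pads) lies 2 mm behind it; z points along the fingers, y is the line along which they close (so a half turn about z gives the same grasp; the last joint's range is limited). The gripper opens to 92 mm and grips with 3 to 60 N. Pads are 19 mm wide; open, the fingers measure 130 mm over their backs; the gripper's body (75 mm by 190 mm) begins 47 mm behind the grasp point.
Start: joints at [-1.384, 0.342, 1.524, -0, 1.275, -0.146], TCP at [171.535, -496.205, 243.741] pointing down, gripper open.
Joint ranges: [-2.53, 2.53], [-0.77, 2.02], [0.04, 2.7], [-1, 4.14], [0.28, 2.66], [-3.11, 3.11]. Speed limits (rad/s): [2.57, 2.57, 3.14, 3.14, 3.14, 3.14].

INTERFACE

Orientations are given as [roll, pitch, yaw] about the fixed x, y, z axes, in that order (R = Rz(yaw) Ry(pitch) Rx(roll)).
In Python, from plant import bot gives the robot as it stands. The module is installed in compiled form; this text tells all that it offers.
- The arm moves only by the shell command python3 -m pendant 'ROWS'. ROWS is JSON, a list of rows, each a list of 3 entries, a list of its own where there are three numbers: the shift along the world's x, y, z as a fraction of full scale, then the turn, a rotation vector about the world's x, y, z as a fraction of full scale, then the opening, from -1 (shut) to 1 (fully open), so that 0 is half open. In form: [[[tx, ty, tz], [rx, ry, rz], claw], ...]. A call has exactly 10 rows; each row shifts and turns the commanded pose from where the row before left it; what a row does not reach is not made up. Full scale, the value 1, is 30 mm for a shift and 0.12 rad for a turn. A row lasts 1/12 s, in which the tool goes at most 41.7 mm and 7.16 degrees, less where a joint would pass 70% of its speed; a pose out of reach is approached as far as the arm can. A call with a number of a shift or a turn outside -1 to 1 is refused whole. A call with a gripper value outside its range is refused whole. The fingers move at their own pace and stop on an object; the grip force is fixed at half the most. Time passes only in rows, so rows that do not move let the fingers close, or fill a call up. It gives the time, the measured TCP pose, the force, the opening and the grip force at its end, in the units of the state.
- bot.get_obs(): the state, without advancing time (a new reading comes with each control period).
- bot.capture(name): name is "scene" or "side" or "wrist"; returns the picture (400x640x3 uint8, blue, green, red); there is no depth.
- bot.camera_params(name): a dict with "fovy" (degrees; the focal length in pixels is half the picture's height over the tangent of half this angle, whatever the lens; pixels are square), "cx", "cy" (the principal point, pixels), "distortion" ([k1, k2, p1, p2, k3] as OpenCV has them; the pictures are not rectified), "camera_from_world" (4x4, takes a point from world to camera coordinates). Camera axes: x right, y down, z forward; pixel columns grow to the right and rows downward; lengths in mm; the calibration is good to about 2 mm. A picture is of the moment at which its call begins: read the wrist's pose just before it. camera_params takes no time and is no camera call; for the wrist camera it gives the pose at the moment of the call.
- bot.close_job(): hands the job in; it is judged then, once.
The state is a dict: "time": time; "joint_positions": joint angles; "dq": joint speeds; "tau": joint torques, N m; "tool_pos": TCP position; "tcp_rot": TCP orientation; "contact_force": force on the tool from outside, world axes, zero at the start; "moment": the same for the moment, N m; "grip_width": finger opening in mm; "finger_force": force on a finger pad.
Only numpy, scipy, OpenCV 4.12 (cv2) and the standard library are available. Lean on these libraries where they do the work, as an engineer would, in place of code of your own. Each camera call takes 0.05 s, during which the arm holds its last target. There are 200 camera calls.

## Working session

There is one attempt and no reset: what is moved stays moved. The work goes in short steps, Python scripts to look and compute and a shell command to move; the robot and the scene stay as the last step left them, time stands still between calls to the robot, and variables do not carry over. Pictures are saved under pics/ and viewed, at most 10 in all, crops included, and the job is handed in when it is done.

```bash
mkdir -p pics; python3 - <<'E'
from plant import bot
import cv2
for n in ("scene","side"):
    cv2.imwrite(f"pics/{n}0.png",bot.capture(n)); p=bot.camera_params(n); print(n,p)
o=bot.get_obs();print(o["time"],o["tool_pos"],o["tcp_rot"],o["grip_width"],o["contact_force"])
E
```

```text
scene {'fovy': 48.20255326202823, 'cx': 323.39767134664254, 'cy': 200.1380316403637, 'distortion': array([-0.11755034,  0.        ,  0.        ,  0.        ,  0.        ]), 'camera_from_world': array([[ 4.76167908e-01, -8.79339208e-01,  5.16527300e-03,
        -5.85696663e+02],
       [-6.50281945e-01, -3.56073842e-01, -6.71077351e-01,
         3.06490578e+02],
       [ 5.91943845e-01,  3.16186615e-01, -7.41369347e-01,
         8.61353617e+02],
       [ 0.00000000e+00,  0.00000000e+00,  0.00000000e+00,
         1.00000000e+00]])}
side {'fovy': 55.70663003679501, 'cx': 319.82712148820485, 'cy': 197.90873636229432, 'distortion': array([-0.0318803,  0.       ,  0.       ,  0.       ,  0.       ]), 'camera_from_world': array([[-9.84568986e-01, -1.73835886e-01, -2.01245139e-02,
         4.45574681e+02],
       [-9.43560322e-02,  6.24195502e-01, -7.75549428e-01,
         3.77471483e+02],
       [ 1.47379953e-01, -7.61683044e-01, -6.30965997e-01,
         6.02462769e+02],
       [ 0.00000000e+00,  0.00000000e+00,  0.00000000e+00,
         1.00000000e+00]])}
0.1 [ 171.47975215 -495.85479723  243.11979201] [-3.14025203e+00 -2.09753929e-04  3.32761356e-01] 92.34700362209837 [-0.38210075 -0.62747676 -0.63833547]
```

View pics/scene0.png

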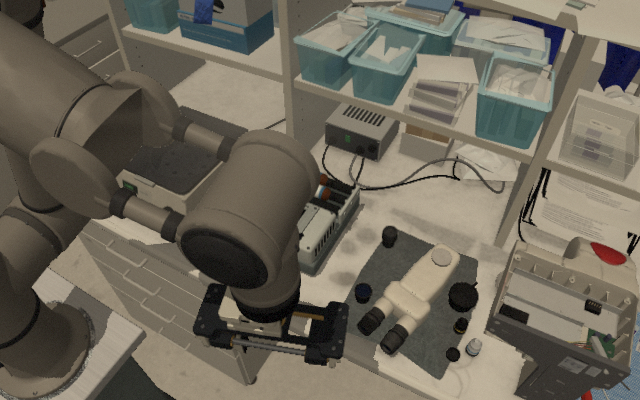

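View pics/side0.png

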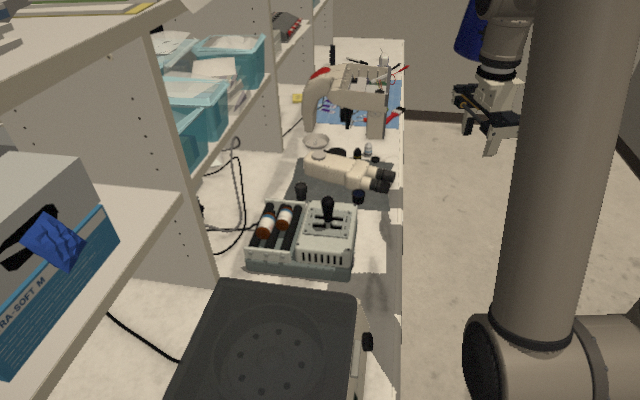

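The side view shows the bottle roller around (300,240) with the black lever at about (328,210). In the scene view the arm hides most of it. I'll crop the side view.

```bash
python3 - <<'E'
import cv2
i=cv2.imread("pics/side0.png")[170:290,230:390]
cv2.imwrite("pics/c1.png",cv2.resize(i,None,fx=5,fy=5,interpolation=cv2.INTER_CUBIC))
E
```

```text
(no output)
```

View pics/c1.png

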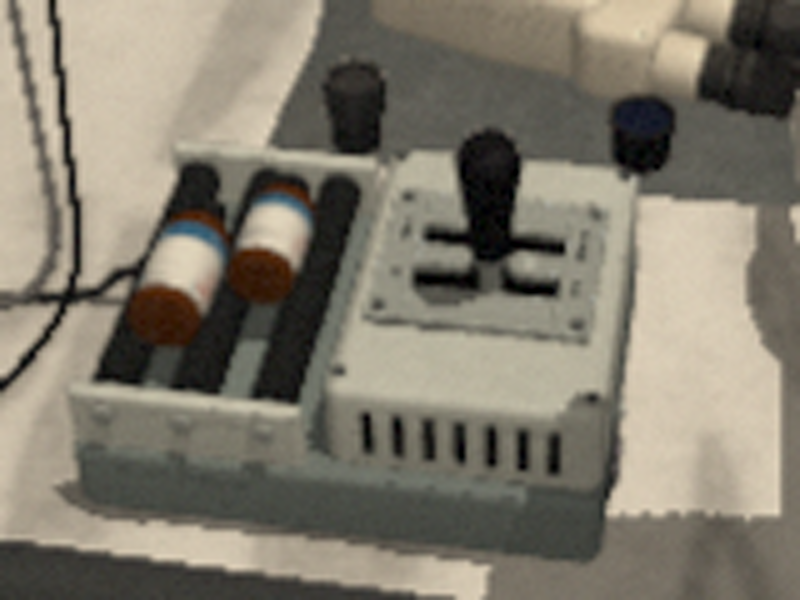

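```bash
cat > h.py <<'E'
import numpy as np,cv2
from plant import bot
def cast(n,uv,z):
    p=bot.camera_params(n);f=200/np.tan(np.radians(p["fovy"]/2))
    K=np.array([[f,0,p["cx"]],[0,f,p["cy"]],[0,0,1]])
    q=cv2.undistortPoints(np.array(uv,float).reshape(-1,1,2),K,p["distortion"])[:,0]
    T=p["camera_from_world"];R=T[:3,:3];c=-R.T@T[:3,3]
    d=np.c_[q,np.ones(len(q))]@R
    return c+d*((np.atleast_1d(z)-c[2])/d[:,2])[:,None]
E
python3 - <<'E'
from h import *
px=np.array([(400,185),(607,205),(590,340),(362,318),(425,235),(565,247),(413,278),(558,290),(490,255)])/5+[230,170]
P=cast("side",px,104);np.set_printoptions(precision=1,suppress=True);print(P)
print("mid",P[:4].mean(0),P[4:8].mean(0))
for a,b in((1,0),(2,3),(5,4),(7,6)):
    d=P[b]-P[a];print(np.hypot(*d[:2]),np.arctan2(d[1],d[0]))
d=P[3]-P[0];print(np.hypot(*d[:2]),np.arctan2(d[1],d[0])-np.pi/2)
d=P[2]-P[1];print(np.hypot(*d[:2]),np.arctan2(d[1],d[0])-np.pi/2)
# grip head, eyepiece, loupe
print(cast("side",np.array([(490,155),(355,145),(640,165)])/5+[230,170],[186,0,0]))
E
```

```text
[[ 537.5 -360.   104. ]
 [ 439.8 -360.5  104. ]
 [ 437.3 -272.1  104. ]
 [ 536.6 -270.2  104. ]
 [ 519.4 -327.3  104. ]
 [ 455.4 -328.9  104. ]
 [ 519.4 -298.4  104. ]
 [ 454.8 -300.6  104. ]
 [ 488.  -318.5  104. ]]
mid [ 487.8 -315.7  104. ] [ 487.3 -313.8  104. ]
97.6588583674613 0.004667511280349927
99.28814129176298 0.019215614167706
64.0552640075643 0.025743014455364144
64.63451174582303 0.03416517797869926
89.79894526090646 0.009903286162958214
88.37800228523031 0.02830614865282266
[[ 483.  -290.4  186. ]
 [ 597.  -509.5    0. ]
 [ 435.1 -516.1    0. ]]
```

The lever is in neutral in the left slot. The gate middle is about (487,-315) with a yaw of about 0.02. I'll use the closed fingers as a stick and approach above the grip to its left side.

```bash
python3 -m pendant '[[[0.8,0.6,0],[0,0,-0.26],-1],[[0.8,0.6,0],[0,0,-0.26],-1],[[0.8,0.6,0],[0,0,-0.26],-1],[[0.8,0.6,0],[0,0,-0.26],-1],[[0.8,0.6,0],[0,0,-0.26],-1],[[0.8,0.6,0],[0,0,-0.26],-1],[[0.8,0.6,0],[0,0,-0.26],-1],[[0.8,0.6,0],[0,0,-0.26],-1],[[0.8,0.6,0],[0,0,-0.26],-1],[[0.8,0.6,0],[0,0,-0.26],-1]]'
python3 -m pendant '[[[0.3,0.6,0],[0,0,0],-1],[[0.3,0.6,0],[0,0,0],-1],[[0.3,0.6,0],[0,0,0],-1],[[0.3,0.6,0],[0,0,0],-1],[[0.3,0.6,0],[0,0,0],-1],[[0.3,0,0],[0,0,0],-1],[[0.3,0,0],[0,0,0],-1],[[0.3,0,0],[0,0,0],-1],[[0,0,0],[0,0,0],-1],[[0,0,0],[0,0,0],-1]]'
python3 - <<'E'
from h import *
for n in("scene","side"): cv2.imwrite(f"pics/{n}1.png",bot.capture(n))
a=cv2.imread("pics/scene1.png")[100:400,180:480];b=cv2.imread("pics/side1.png")[130:290,220:420]
cv2.imwrite("pics/c2.png",np.hstack([cv2.resize(a,(400,400)),cv2.resize(b,(400,320))[np.r_[0:320,[0]*80]]]))
E
```

```text
time: 0.93
tool_pos: [412.4, -314.9, 243.4]
tcp_rot: [-3.141, 0.001, 0.019]
contact_force: [-0.2, 0.3, 0.6]
grip_width: 29.8
finger_force: 0.0
time: 1.77
tool_pos: [483.7, -227.0, 243.3]
tcp_rot: [-3.142, 0.001, 0.02]
contact_force: [-0.9, 0.4, 0.2]
grip_width: 0.6
finger_force: 0.0
```

View pics/c2.png

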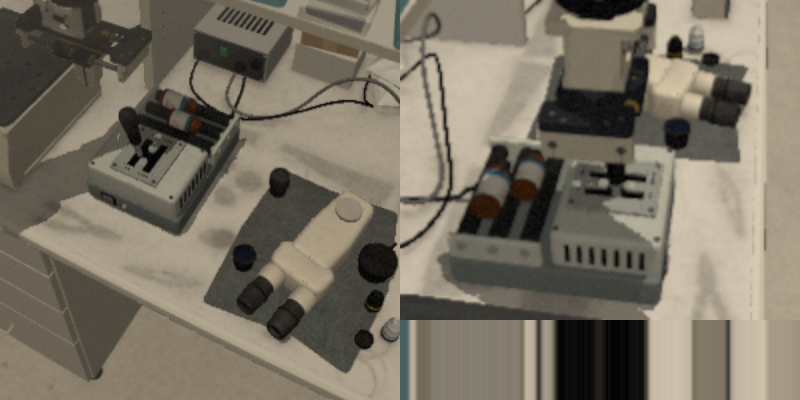

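The scene view is now clear: the lever head is at about (277,184) and the gate centre at about (291,216). I'll check these while descending on the left side.

```bash
python3 - <<'E'
from h import *
print(cast("scene",[(277,184),(291,216)],[186,104]).round(1))
i=cv2.imread("pics/scene1.png")[160:260,240:340]
cv2.imwrite("pics/c3.png",cv2.resize(i,(600,600),interpolation=cv2.INTER_CUBIC))
E
python3 -m pendant '[[[0.1,0,-0.4],[0,0,0],-1],[[0,0,-0.4],[0,0,0],-1],[[0,0,-0.4],[0,0,0],-1],[[0,0,-0.4],[0,0,0],-1],[[0,0,-0.4],[0,0,0],-1],[[0,0,0],[0,0,0],-1],[[0,0,0],[0,0,0],-1],[[0,0,0],[0,0,0],-1],[[0,0,0],[0,0,0],-1],[[0,0,0],[0,0,0],-1]]'
```

```text
[[ 489.8 -290.8  186. ]
 [ 487.1 -321.6  104. ]]
time: 2.7
tool_pos: [486.8, -226.5, 184.6]
tcp_rot: [3.141, -0.001, 0.021]
contact_force: [0.2, 0.1, -0.1]
grip_width: 0.3
finger_force: 0.0
```

View pics/c3.png

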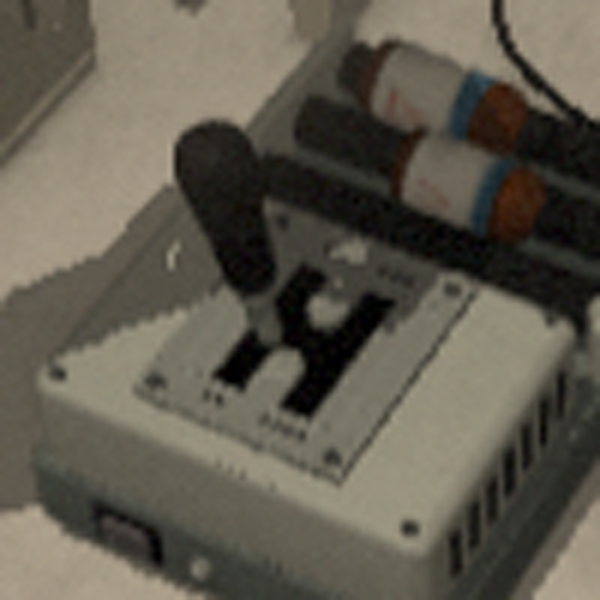

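The close-up confirms the lever is in the left slot in neutral, and the H centre is at about (292,216). Next I push right.

```bash
python3 -m pendant '[[[0,-0.2,0],[0,0,0],-1],[[0,-0.2,0],[0,0,0],-1],[[0,-0.2,0],[0,0,0],-1],[[0,-0.2,0],[0,0,0],-1],[[0,-0.2,0],[0,0,0],-1],[[0,-0.2,0],[0,0,0],-1],[[0,-0.15,0],[0,0,0],-1],[[0,-0.15,0],[0,0,0],-1],[[0,-0.15,0],[0,0,0],-1],[[0,-0.15,0],[0,0,0],-1]]'
python3 -m pendant '[[[0,-0.1,0],[0,0,0],-1],[[0,-0.1,0],[0,0,0],-1],[[0,-0.1,0],[0,0,0],-1],[[0,-0.1,0],[0,0,0],-1],[[0,-0.1,0],[0,0,0],-1],[[0,-0.1,0],[0,0,0],-1],[[0,-0.1,0],[0,0,0],-1],[[0,0,0],[0,0,0],-1],[[0,0,0],[0,0,0],-1],[[0,0,0],[0,0,0],-1]]'
python3 - <<'E'
from h import *
i=bot.capture("scene")[120:260,240:380]
cv2.imwrite("pics/c4.png",cv2.resize(i,(560,560),interpolation=cv2.INTER_CUBIC))
E
```

```text
time: 3.53
tool_pos: [486.5, -280.6, 183.8]
tcp_rot: [3.142, 0.0, 0.021]
contact_force: [0.5, 1.3, 1.7]
grip_width: 0.6
finger_force: 0.7
time: 4.37
tool_pos: [486.4, -301.2, 183.6]
tcp_rot: [3.142, 0.0, 0.021]
contact_force: [-0.5, 0.8, -0.9]
grip_width: 0.7
finger_force: 0.0
```

View pics/c4.png

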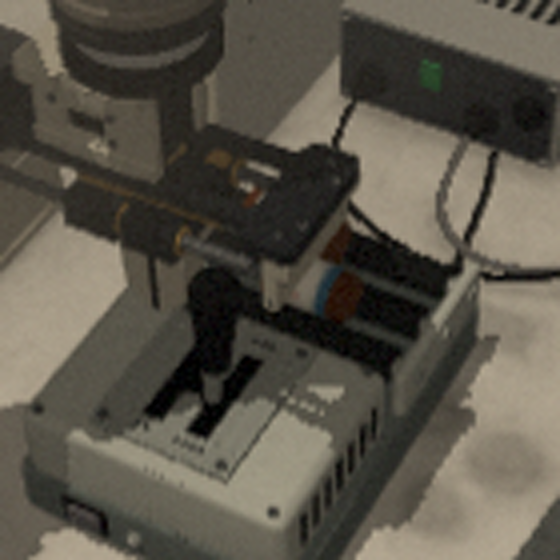

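The lever is nearly across, with the stem at crop (210,388) by the right slot. I'll push on gently until the force rises.

```bash
python3 -m pendant '[[[0,-0.1,0],[0,0,0],-1],[[0,-0.1,0],[0,0,0],-1],[[0,0,0],[0,0,0],-1],[[0,0,0],[0,0,0],-1],[[0,0,0],[0,0,0],-1],[[0,0,0],[0,0,0],-1],[[0,0,0],[0,0,0],-1],[[0,0,0],[0,0,0],-1],[[0,0,0],[0,0,0],-1],[[0,0,0],[0,0,0],-1]]'
```

```text
time: 5.25
tool_pos: [486.6, -307.2, 183.8]
tcp_rot: [3.141, -0.0, 0.021]
contact_force: [-0.1, 0.9, -0.2]
grip_width: 0.3
finger_force: 0.0
```

```bash
python3 -m pendant '[[[0,-0.07,0],[0,0,0],-1],[[0,-0.07,0],[0,0,0],-1],[[0,0,0],[0,0,0],-1],[[0,0,0],[0,0,0],-1],[[0,0,0],[0,0,0],-1],[[0,0,0],[0,0,0],-1],[[0,0,0],[0,0,0],-1],[[0,0,0],[0,0,0],-1],[[0,0,0],[0,0,0],-1],[[0,0,0],[0,0,0],-1]]'
```

```text
time: 6.08
tool_pos: [486.6, -311.4, 183.8]
tcp_rot: [3.141, -0.0, 0.021]
contact_force: [0.7, 0.5, -0.5]
grip_width: 0.4
finger_force: 0.0
```

```bash
python3 -m pendant '[[[0,-0.05,0],[0,0,0],-1],[[0,-0.05,0],[0,0,0],-1],[[0,0,0],[0,0,0],-1],[[0,0,0],[0,0,0],-1],[[0,0,0],[0,0,0],-1],[[0,0,0],[0,0,0],-1],[[0,0,0],[0,0,0],-1],[[0,0,0],[0,0,0],-1],[[0,0,0],[0,0,0],-1],[[0,0,0],[0,0,0],-1]]'
python3 - <<'E'
from h import *
i=bot.capture("scene")[150:250,260:360]
cv2.imwrite("pics/c5.png",cv2.resize(i,(600,600),interpolation=cv2.INTER_CUBIC))
E
```

```text
time: 6.92
tool_pos: [486.5, -314.4, 183.7]
tcp_rot: [3.141, 0.0, 0.021]
contact_force: [0.0, 1.2, 0.1]
grip_width: 0.3
finger_force: 0.1
```

View pics/c5.png

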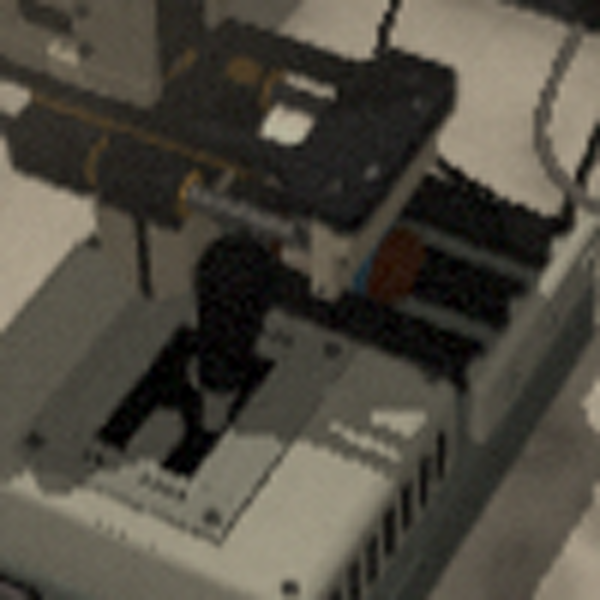

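The stem is now in the right slot at crop (215,395), and the grip head is at (234,268). I'll work out the tilt from the head.

```bash
python3 - <<'E'
from h import *
print(cast("scene",np.array([(234,265),(225,365)])/6+[260,150],[184,132]).round(1))
E
python3 -m pendant '[[[0,-0.06,0],[0,0,0],-1],[[0,0,0],[0,0,0],-1],[[0,0,0],[0,0,0],-1],[[0,0,0],[0,0,0],-1],[[0,0,0],[0,0,0],-1],[[0,0,0],[0,0,0],-1],[[0,0,0],[0,0,0],-1],[[0,0,0],[0,0,0],-1],[[0,0,0],[0,0,0],-1],[[0,0,0],[0,0,0],-1]]'
```

```text
[[ 488.5 -344.2  184. ]
 [ 486.4 -339.7  132. ]]
time: 7.8
tool_pos: [486.6, -316.3, 183.8]
tcp_rot: [3.141, -0.0, 0.021]
contact_force: [-0.0, -0.3, -0.5]
grip_width: 0.0
finger_force: 0.1
```

```bash
python3 -m pendant '[[[0,-0.06,0],[0,0,0],-1],[[0,0,0],[0,0,0],-1],[[0,-0.04,0],[0,0,0],-1],[[0,0,0],[0,0,0],-1],[[0,0,0],[0,0,0],-1],[[0,0,0],[0,0,0],-1],[[0,0,0],[0,0,0],-1],[[0,0,0],[0,0,0],-1],[[0,0,0],[0,0,0],-1],[[0,0,0],[0,0,0],-1]]'
```

```text
time: 8.63
tool_pos: [486.5, -318.9, 183.6]
tcp_rot: [-3.141, 0.0, 0.021]
contact_force: [0.2, 4.7, -0.2]
grip_width: 0.3
finger_force: 2.2
```

The right wall is felt at 4.7 N, so the lever is fully across. Now I back off, go round behind it, and line up.

```bash
python3 -m pendant '[[[0,0.4,0],[0,0,0],-1],[[0,0.4,0],[0,0,0],-1],[[-0.8,0,0],[0,0,0],-1],[[-0.8,0,0],[0,0,0],-1],[[-0.8,0,0],[0,0,0],-1],[[0,0,0],[0,0,0],-1],[[0,-0.8,0],[0,0,0],-1],[[0,-0.88,0],[0,0,0],-1],[[0,0,0],[0,0,0],-1],[[0,0,0],[0,0,0],-1]]'
python3 -m pendant '[[[0.3,0,0],[0,0,0],-1],[[0.3,0,0],[0,0,0],-1],[[0.3,0,0],[0,0,0],-1],[[0.3,0,0],[0,0,0],-1],[[0.15,0,0],[0,0,0],-1],[[0.15,0,0],[0,0,0],-1],[[0.15,0,0],[0,0,0],-1],[[0.15,0,0],[0,0,0],-1],[[0,0,0],[0,0,0],-1],[[0,0,0],[0,0,0],-1]]'
python3 - <<'E'
from h import *
i=bot.capture("scene")[150:250,260:360]
cv2.imwrite("pics/c6.png",cv2.resize(i,(600,600),interpolation=cv2.INTER_CUBIC))
E
```

```text
time: 9.47
tool_pos: [414.9, -346.4, 184.0]
tcp_rot: [3.14, -0.001, 0.019]
contact_force: [0.4, -0.1, 0.1]
grip_width: 0.4
finger_force: 0.0
time: 10.3
tool_pos: [468.6, -345.6, 183.6]
tcp_rot: [3.142, 0.0, 0.021]
contact_force: [-0.4, 0.6, 0.3]
grip_width: 0.4
finger_force: 0.0
```

View pics/c6.png

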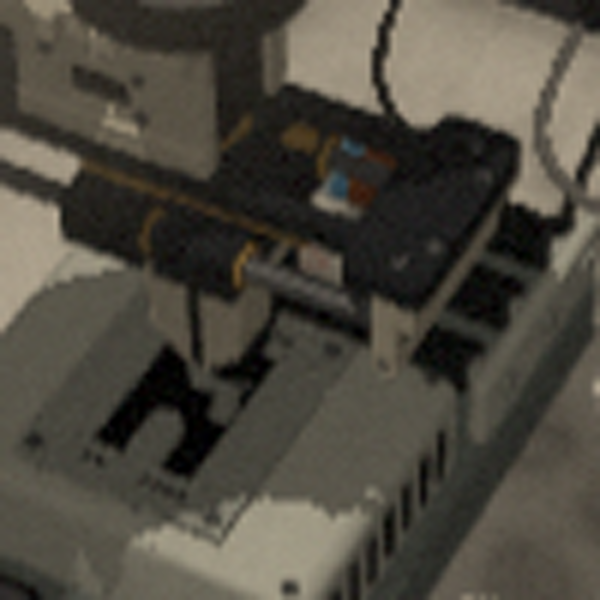

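The fingers are behind the lever, which is still in the right slot in neutral, with the stem at crop (215,395). Now I push forward.

```bash
python3 -m pendant '[[[0.15,0,0],[0,0,0],-1],[[0.15,0,0],[0,0,0],-1],[[0.15,0,0],[0,0,0],-1],[[0.15,0,0],[0,0,0],-1],[[0,0,0],[0,0,0],-1],[[0,0,0],[0,0,0],-1],[[0,0,0],[0,0,0],-1],[[0,0,0],[0,0,0],-1],[[0,0,0],[0,0,0],-1],[[0,0,0],[0,0,0],-1]]'
```

```text
time: 11.18
tool_pos: [486.6, -345.6, 183.8]
tcp_rot: [3.141, -0.0, 0.021]
contact_force: [-1.1, 0.1, 0.4]
grip_width: 0.5
finger_force: 0.0
```

```bash
python3 -m pendant '[[[0.15,0,0],[0,0,0],-1],[[0.15,0,0],[0,0,0],-1],[[0.15,0,0],[0,0,0],-1],[[0.15,0,0],[0,0,0],-1],[[0,0,0],[0,0,0],-1],[[0,0,0],[0,0,0],-1],[[0,0,0],[0,0,0],-1],[[0,0,0],[0,0,0],-1],[[0,0,0],[0,0,0],-1],[[0,0,0],[0,0,0],-1]]'
python3 -m pendant '[[[0.1,0,0],[0,0,0],-1],[[0.1,0,0],[0,0,0],-1],[[0,0,0],[0,0,0],-1],[[0,0,0],[0,0,0],-1],[[0,0,0],[0,0,0],-1],[[0,0,0],[0,0,0],-1],[[0,0,0],[0,0,0],-1],[[0,0,0],[0,0,0],-1],[[0,0,0],[0,0,0],-1],[[0,0,0],[0,0,0],-1]]'
python3 - <<'E'
from h import *
i=bot.capture("scene")[130:250,260:380]
cv2.imwrite("pics/c7.png",cv2.resize(i,(600,600),interpolation=cv2.INTER_CUBIC))
E
```

```text
time: 12.02
tool_pos: [504.4, -345.7, 183.8]
tcp_rot: [3.141, 0.0, 0.021]
contact_force: [0.4, 0.3, 0.3]
grip_width: 0.5
finger_force: 0.0
time: 12.85
tool_pos: [510.5, -345.6, 183.8]
tcp_rot: [3.142, -0.0, 0.021]
contact_force: [-0.1, 0.1, -0.0]
grip_width: 0.3
finger_force: 0.0
```

View pics/c7.png

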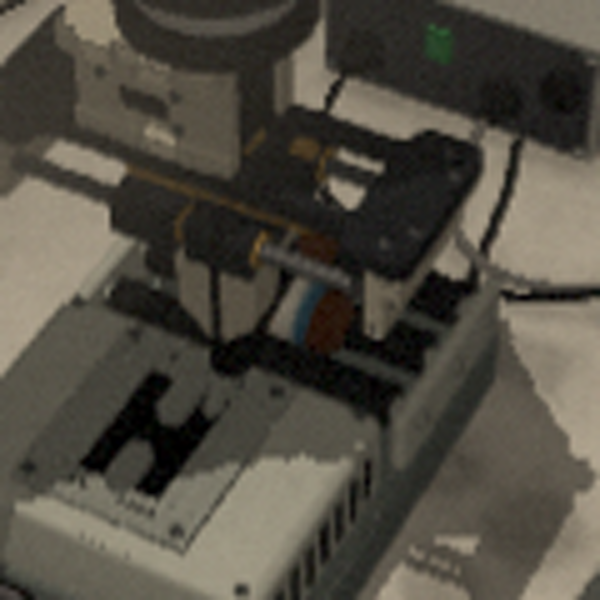

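The lever has gone forward: its stem is at the forward end of the right slot, and the contact force is zero, which fits a click home. I'll nudge it a few mm to confirm the end stop.

```bash
python3 -m pendant '[[[0.07,0,0],[0,0,0],-1],[[0,0,0],[0,0,0],-1],[[0.07,0,0],[0,0,0],-1],[[0,0,0],[0,0,0],-1],[[0,0,0],[0,0,0],-1],[[0,0,0],[0,0,0],-1],[[0,0,0],[0,0,0],-1],[[0,0,0],[0,0,0],-1],[[0,0,0],[0,0,0],-1],[[0,0,0],[0,0,0],-1]]'
```

```text
time: 13.73
tool_pos: [514.5, -345.6, 183.6]
tcp_rot: [-3.141, 0.001, 0.021]
contact_force: [-3.8, 0.4, -0.6]
grip_width: 0.6
finger_force: 1.5
```

The end stop is felt at 3.8 N. I'll retreat backward and up, then look.

```bash
python3 -m pendant '[[[-0.5,0,0],[0,0,0],-1],[[-0.8,0,0],[0,0,0],-1],[[-0.8,0,0],[0,0,0],-1],[[-0.8,0,0.3],[0,0,0],-1],[[-0.8,0,0.8],[0,0,0],-1],[[-0.8,0,0.8],[0,0,0],-1],[[-0.5,-0.8,0.5],[0,0,0],-1],[[0,-0.8,0],[0,0,0],-1],[[0,0,0],[0,0,0],-1],[[0,0,0],[0,0,0],-1]]'
python3 - <<'E'
from h import *
a=bot.capture("scene")[130:250,240:360];b=bot.capture("side")[170:270,270:370]
cv2.imwrite("pics/c8.png",np.hstack([cv2.resize(x,(400,400),interpolation=cv2.INTER_CUBIC) for x in(a,b)]))
E
```

```text
time: 14.57
tool_pos: [365.0, -394.5, 256.0]
tcp_rot: [3.14, -0.002, 0.019]
contact_force: [-0.2, -0.1, 0.3]
grip_width: 0.6
finger_force: 0.0
```

View pics/c8.png

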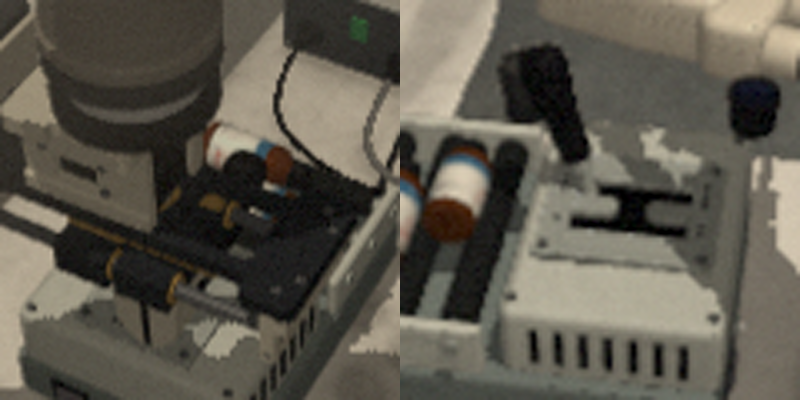

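The side view shows the lever leaning forward in the right slot, with the stem at the third-slot end at crop (580,170). The bottles and the loupe are undisturbed, and the arm is clear.

```bash
python3 -c "
from plant import bot
print(bot.close_job())"
```

```text
the job is handed in; nothing more can be done
None
```

The job is handed in: the lever sits home against the end stop in the third slot, the arm is clear of it, and the last pictures showed the bottles and loupe undisturbed; the hand-in call returned no verdict.

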